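# Set out the drifting tools on the forge bench

### The arm

A 7-joint arm with a two-finger parallel gripper is mounted at the origin on the work surface. World frame = base frame: x ahead of the robot, y to its left, z up, the work surface at z = 0. Lengths are in m, angles in rad, forces in N, time in s.
With the tool pointing down it reaches from about 0.4 to 0.9 m from the base axis. Payload 5.6 kg.
Tool frame: the origin (TCP) lies at the centre of the arm's flange, where the gripper is bolted on; the fingertips stand 190 mm ahead of it and the grasp point (between the pads) lies 171 mm ahead of it; z points along the fingers, y is the line along which they close (so a half turn about z gives the same grasp; the last joint's range is limited). The gripper opens to 92 mm and grips with 3 to 60 N. Pads are 20 mm wide; open, the fingers measure 128 mm over their backs; the gripper's body (75 mm by 189 mm) begins 69 mm behind the grasp point.
Start: joints at [-1.179, 0.468, -0.012, 1.603, 0.006, 1.071, -0.056], TCP at [0.274, 0.59, 0.405] pointing down, gripper open.
Joint ranges: [-2.53, 2.53], [-0.31, 2.02], [-1.57, 1.55], [0.28, 2.44], [-1.29, 4.43], [0.15, 1.84], [-2.92, 2.92]. Speed limits (rad/s): [2.57, 2.57, 3.14, 3.14, 3.14, 3.14, 3.14].

### API

Orientations are given as a unit quaternion [x, y, z, w].
In Python, from cell import ctrl, optics, order gives the robot as it stands. The module is installed in compiled form; this text tells all that it offers.
- The arm moves only by the shell command python3 -m jog 'ROWS' [FORCE]. ROWS is JSON, a list of rows, each a list of 7 numbers: the shift along the tool's x, y, z in mm, then the turn, a rotation vector about the tool's x, y, z in rad, then the finger opening in mm, from 0 to 91.9. In form: [[x, y, z, ax, ay, az, gripper], ...]. A call has 1 to 12 rows; each row shifts and turns the commanded pose from where the row before left it, along the tool's axes as they then stand; what a row does not reach is not made up. A row lasts 1/10 s, in which the tool goes at most 50 mm and 8.59 degrees, less where a joint would pass 70% of its speed; a pose out of reach is approached as far as the arm can. A call with a gripper value outside its range is refused whole. The fingers move at their own pace and stop on an object; FORCE is the grip in N (left out, the last holds). Time passes only in rows, so rows that do not move let the fingers close. It gives the time, the measured TCP pose, the force, the opening and the grip force at its end, in the units of the state.
- ctrl.get_obs(): the state, without advancing time (a new reading comes with each control period).
- optics.get_image(name): name is "side" or "top"; returns the picture (400x640x3 uint8, blue, green, red); there is no depth.
- optics.camera_model(name): a dict with "fov_y" (degrees; the focal length in pixels is half the picture's height over the tangent of half this angle, whatever the lens; pixels are square), "cx", "cy" (the principal point, pixels), "pose" (4x4, takes a point from camera to world coordinates). Camera axes: x right, y up, looking along -z (the intrinsics and any distortion apply to the point x, -y, -z); pixel columns grow to the right and rows downward; lengths in m; the calibration is good to about 2 mm. A picture is of the moment at which its call begins. camera_model takes no time and is no camera call.
- order.close_job(): hands the job in; it is judged then, once.
Trained networks look in the newest picture that a camera, given by its name, has taken for a name from the list of things; names that differ only in an ending like _2 or _b are one class to them, and where a whole thing is asked for, a point or a joint stands for the part that bears it (a point fixed in the world has none). Each returns a list of dicts, best first, with "score" (0 to 1); they miss things now and then, are a little off and sometimes report something else, mostly with a low value. They report only what shows in the picture. A call takes as long as a camera call. They do not tell look-alikes from the thing itself.
- optics.find_in(camera, name): "extent" ([left, top, right, bottom] in pixels, round what is visible of it).
The state is a dict: "t": time; "q": joint angles; "qvel": joint speeds; "effort": joint torques, N m; "position": TCP position; "tool_rot": TCP orientation; "ft_force": force on the tool from outside, world axes, zero at the start; "torque": the same for the moment, N m; "gripper_width": opening from 0.0 (shut) to 1.0 (fully open); "gripper_force": force on a finger pad.
Only numpy, scipy, OpenCV 4.12 (cv2) and the standard library are available. Lean on these libraries where they do the work, as an engineer would, in place of code of your own. Each camera call takes 0.05 s, during which the arm holds its last target. There are 200 camera calls.

### The job

Get the bench ready for drifting a hole: put the ring bolster flat on the middle of the anvil's face and lay the hexagonal blank flat on top of it, centred over its hole; lay the hammer head midway between the two firebricks, level with their middles and parallel to them; and stand the drift upright, point up as it is, to the left of the anvil (left as the robot faces it), opposite the middle of that long side, with a gap of about 50 mm between the drift and the anvil. Leave the cold chisel and the rusty spike where they lie.

Things in the scene. Friction and masses are not known exactly. Their poses are not given: they have to be found in the camera images.
- anvil: small dark steel bench anvil, fixed. Origin at the centre of its underside on the table, right below the middle of its flat face. Face 100 mm along its x by 60 mm along its y, 50 mm above the origin, bright on top. A horn 52 mm long, lower than the face, sticks out at +x, away from the robot; +y is its left long side; z up. Turned up to 0.2 rad from the world axes.
- bricks: a pair of pale cut firebricks, fixed, parallel. Origin on the table midway between them. Each is 115 mm along x, 57 mm along y and 32 mm high; they are centred at y = +98.5 and -98.5 mm, so the open space between them is 140 mm wide; z up. Turned up to 0.2 rad from the world axes.
- bolster_center (a point): ring bolster: thick dark steel ring, outer diameter 60 mm, hole 24 mm, 28 mm high, lying flat, about 0.5 kg. Point at its centre, half-way up (14 mm above its underside); z is its axis, up.
- blank_center (a point): hexagonal blank: bright solid steel hexagon, 40 mm across flats, 20 mm high, lying flat with a dark centre mark on top, about 0.2 kg. Point at its centre, half-way up (10 mm); z up; x is square to one pair of flats (other pairs every 60 degrees).
- hammer_center (a point): loose hammer head without handle, lying, dark with bright ends, about 0.45 kg: 80 mm long along its x, 32 mm wide (y), 32 mm high; round striking face at +x, wedge-shaped peen at -x, dark eye on top. Its middle 36 mm has flat, parallel sides across y to grip. Point at its centre, half-way up (16 mm).
- drift_center (a point): drift: bright round steel pin standing upright, 75 mm tall, 26 mm in diameter up to 50 mm, then tapering to a 12 mm tip at the top, about 0.22 kg. Point on its axis, half-way up (37.5 mm); z up.
- chisel: cold chisel lying along its x, 120 mm long, 18 mm wide, 14 mm high: to be left alone. Origin at the centre of its underside.
- spike: rusty square spike with a head, lying along its x, 140 mm long, 30 mm wide at the head, 16 mm high: to be left alone. Origin within 5 mm of under its middle, on the table.
There are look-alikes about, which are no part of the job. What is shaped like the part that bears drift_center but blue, green or turquoise is not meant.

How it is judged:
By the outcome, as a careful person would: the job done as asked, in the order asked, and still so for the second after the job is handed in, with the robot touching nothing.
It also fails if it takes over 102 s, if anything falls off the work surface, if the arm or the gripper's body presses on something with over 40 N, if the wrist force passes 120 N, or if a joint passes its speed limit or range.

## Working session

There is one attempt and no reset: what is moved stays moved. The work goes in short steps, Python scripts to look and compute and a shell command to move; the robot and the scene stay as the last step left them, time stands still between calls to the robot, and variables do not carry over. Pictures are saved under pics/ and viewed, at most 14 in all, crops included, and the job is handed in when it is done.

```bash
mkdir -p pics
python3 - <<'E'
from cell import ctrl, optics, order
import cv2, numpy as np
o=ctrl.get_obs(); print(o)
for c in ("top","side"):
    im=optics.get_image(c); cv2.imwrite(f"pics/{c}0.png",im)
    print(c,optics.camera_model(c))
    for n in ["anvil","bricks","bolster_center","blank_center","hammer_center","drift_center","chisel","spike"]:
        print(n,[(np.round(d["extent"]).astype(int).tolist(),round(d["score"],2)) for d in optics.find_in(c,n)][:4])
E
```

```text
{'t': 0.0, 'q': array([-1.17902136,  0.4683618 , -0.01156921,  1.60364798,  0.00597584,
        1.07139114, -0.0563365 ]), 'qvel': array([ 0.00070002, -0.0002818 ,  0.00122189,  0.00136182, -0.00125237,
       -0.00052582,  0.00026795]), 'effort': array([ 3.24644698e-04, -5.20574141e+01, -1.25599161e-02, -2.43759495e+01,
       -5.67788794e-02,  1.67397241e-02,  1.48054096e-04]), 'position': array([0.27373161, 0.58926567, 0.40373993]), 'tool_rot': array([ 2.15748543e-01,  9.76448554e-01, -8.76904964e-04, -1.33223004e-04]), 'ft_force': array([-0.45318058, -0.31199158,  0.51364038]), 'torque': array([-0.01711685,  0.00033924,  0.00507842]), 'gripper_force': 0.0, 'gripper_width': 0.9957723564714893}
top {'fov_y': 57.53055956844999, 'cx': 320.0709524980793, 'cy': 196.77328897114322, 'pose': array([[ 0.03010808,  0.99043957, -0.13462158,  0.38651849],
       [-0.99911485,  0.03377928,  0.0250696 , -0.07305607],
       [ 0.02937735,  0.13374762,  0.9905799 ,  0.7931369 ],
       [ 0.        ,  0.        ,  0.        ,  1.        ]])}
anvil [([342, 109, 376, 178], 0.73)]
bricks []
bolster_c
[... 422 characters left out ...]
, 'cy': 196.67714083978404, 'pose': array([[-0.9653451 ,  0.14780444, -0.21508761,  0.34711717],
       [-0.2604381 , -0.59851737,  0.75759418,  0.45686711],
       [-0.01675788,  0.78735684,  0.61626972,  0.49929295],
       [ 0.        ,  0.        ,  0.        ,  1.        ]])}
anvil [([252, 159, 318, 198], 0.68), ([114, 249, 261, 400], 0.19)]
bricks [([112, 248, 259, 400], 0.67)]
bolster_center [([296, 346, 340, 398], 0.92)]
blank_center []
hammer_center [([344, 169, 381, 191], 0.8)]
drift_center [([359, 276, 378, 315], 0.8), ([314, 287, 329, 325], 0.74), ([323, 252, 340, 292], 0.73), ([335, 225, 352, 265], 0.59)]
chisel [([262, 234, 321, 252], 0.81)]
spike [([347, 128, 367, 157], 0.72)]
```

View pics/top0.png

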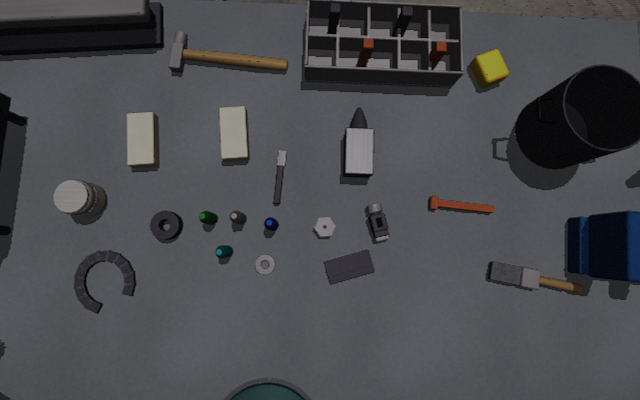

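View pics/side0.png

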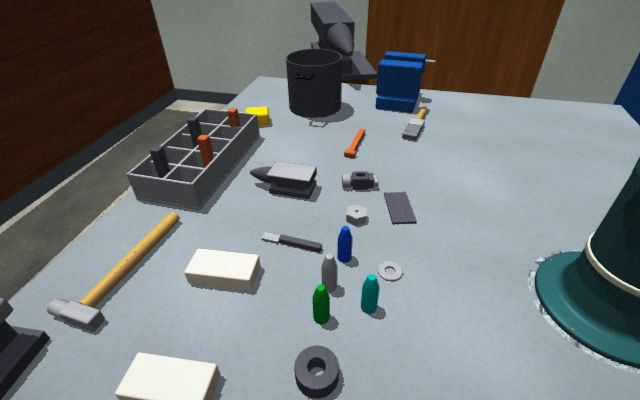

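The top view shows the bricks at (141,139) and (234,133), the anvil at (359,150) and the bolster at (166,226). It also shows the grey drift at (237,217), the blank at (324,227) and the hammer at (378,222). I'll enlarge both views to measure.

Run:
```python
import cv2
t=cv2.imread("pics/top0.png");s=cv2.imread("pics/side0.png")
def crop(im,x0,y0,x1,y1,k,n):
    c=cv2.resize(im[y0:y1,x0:x1],None,fx=k,fy=k,interpolation=cv2.INTER_CUBIC)
    c=cv2.convertScaleAbs(c,alpha=1.4,beta=10)
    for x in range(x0-x0%20+20,x1,20): cv2.putText(c,str(x),((x-x0)*k-10,8),0,.3,(0,255,255)); cv2.line(c,((x-x0)*k,10),((x-x0)*k,14),(0,255,255))
    for y in range(y0-y0%20+20,y1,20): cv2.putText(c,str(y),(0,(y-y0)*k+4),0,.3,(0,255,255)); cv2.line(c,(20,(y-y0)*k),(24,(y-y0)*k),(0,255,255))
    cv2.imwrite(n,c)
crop(t,120,100,260,245,4,"pics/tl.png")
crop(t,260,100,400,245,4,"pics/tr.png")
```

```text
(no output)
```

View pics/tl.png

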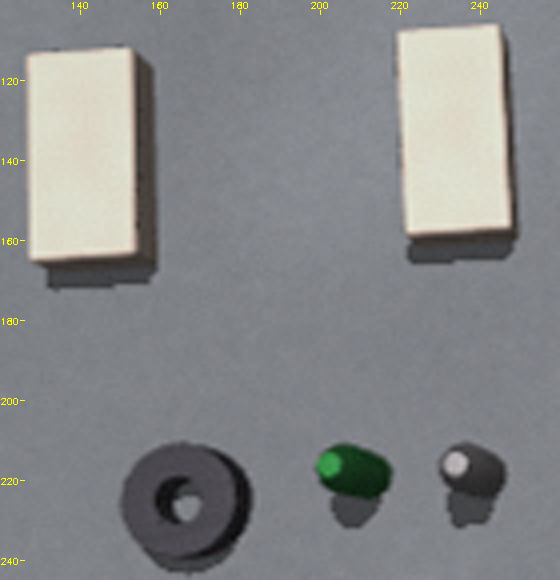

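View pics/tr.png

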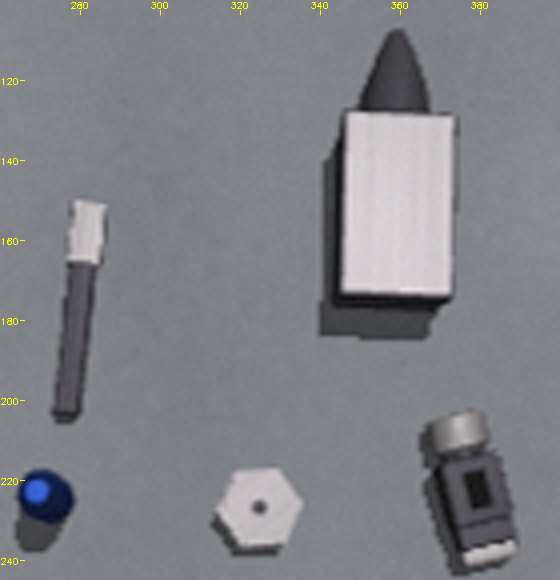

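```bash
cat > h.py <<'E'
import numpy as np, cv2
from cell import optics
from scipy.optimize import least_squares
def cam(c):
    m=optics.camera_model(c); f=200/np.tan(np.radians(m["fov_y"]/2)); return f,m["cx"],m["cy"],m["pose"]
def px2w(c,uv,z,k1=0.):
    f,cx,cy,P=cam(c); K=np.array([[f,0,cx],[0,f,cy],[0,0,1]])
    p=cv2.undistortPoints(np.array(uv,float).reshape(-1,1,2),K,np.array([k1,0,0,0.])).reshape(-1,2)
    d=np.c_[p[:,0],-p[:,1],-np.ones(len(p))]@P[:3,:3].T; o=P[:3,3]
    return o+d*((z-o[2])/d[:,2])[:,None]
def w2px(c,w,k1=0.):
    f,cx,cy,P=cam(c); q=(np.atleast_2d(w)-P[:3,3])@P[:3,:3]; x=q[:,0]/-q[:,2]; y=q[:,1]/q[:,2]; r=1+k1*(x*x+y*y)
    return np.c_[cx+f*x*r, cy+f*y*r]
E
cat > m.py <<'E'
from h import *
A=lambda l,x0,y0:[((x+.5)/4-.5+x0,(y+.5)/4-.5+y0) for x,y in l]
BL=A([(27,55),(131,49),(137,250),(30,260)],120,100); BR=A([(399,31),(499,25),(512,228),(407,236)],120,100)
AN=A([(343,112),(455,114),(452,298),(341,290)],260,100)
def an(x,y,a):
    c,s=np.cos(a),np.sin(a); return lambda P:np.array([[x+c*p-s*q,y+s*p+c*q,z] for p,q,z in P])
rect=lambda cy,l,w,z:[(l/2,cy+w/2,z),(l/2,cy-w/2,z),(-l/2,cy-w/2,z),(-l/2,cy+w/2,z)]
bm=rect(.0985,.115,.057,.032)+rect(-.0985,.115,.057,.032); am=rect(0,.1,.06,.05)
bp=np.array(BL+BR); ap=np.array(AN)
for fk in (0,1):
    f=lambda v:np.r_[(w2px("top",an(*v[:3])(bm),v[6]*fk)-bp).ravel(),(w2px("top",an(*v[3:6])(am),v[6]*fk)-ap).ravel()]
    r=least_squares(f,[.6,.4,0,.5,-.1,0,0]); print(np.round(r.x,4),np.sqrt(np.mean(r.fun**2)).round(2),np.round(r.fun,1))
k=r.x[6]
for kk in (0,k):
  for n,l,z,x0 in [("hammer",[(478,490),(479,497),(490,554),(459,417)],.032,260),("blank",[(259,507),(218,508),(302,506)],.02,260),("bolster",[(179.5,499)],.028,120),("drift",[(456,463)],.075,120),("blue",[(36,491)],.075,260)]:
    print(n,np.round(px2w("top",A(l,x0,100),z,kk)[:,:2],4).tolist())
E
python3 m.py
python3 - <<'E'
import cv2
s=cv2.imread("pics/side0.png")
exec(open("/dev/stdin").read()) if 0 else None
def crop(im,x0,y0,x1,y1,k,n):
    c=cv2.resize(im[y0:y1,x0:x1],None,fx=k,fy=k,interpolation=cv2.INTER_CUBIC)
    cv2.imwrite(n,cv2.convertScaleAbs(c,alpha=1.3))
crop(s,180,150,390,300,3,"pics/s1.png")
crop(s,110,240,350,400,3,"pics/s2.png")
E
```

```text
[ 0.6138  0.1962  0.1079  0.5889 -0.1709 -0.0007  0.    ] 0.58 [-0.3 -0.6  0.7 -0.8  0.2  1.2 -0.6  0.6 -0.6 -0.4  0.8 -0.6  0.3  0.3
 -0.4  0.1 -0.  -0.8  0.2 -0.2  0.4  0.  -0.5  1. ]
[ 0.614   0.197   0.1071  0.5889 -0.1709 -0.0009 -0.0124] 0.55 [ 0.2 -0.4  0.9 -0.7  0.2  1.1 -0.3  0.5 -0.8 -0.4  0.6 -0.6 -0.   0.2
 -0.7  0.1 -0.  -0.8  0.2 -0.2  0.4  0.  -0.5  1. ]
hammer [[0.4405, -0.2179], [0.4368, -0.2185], [0.4073, -0.2245], [0.4787, -0.2075]]
blank [[0.4286, -0.1037], [0.4274, -0.082], [0.4299, -0.1265]]
bolster [[0.4218, 0.2282]]
drift [[0.4415, 0.0773]]
blue [[0.43, 0.0082]]
hammer [[0.4405, -0.2179], [0.4368, -0.2185], [0.4073, -0.2245], [0.4787, -0.2075]]
blank [[0.4286, -0.1037], [0.4274, -0.082], [0.4299, -0.1265]]
bolster [[0.4216, 0.229]]
drift [[0.4415, 0.0774]]
blue [[0.43, 0.0082]]
```

View pics/s1.png

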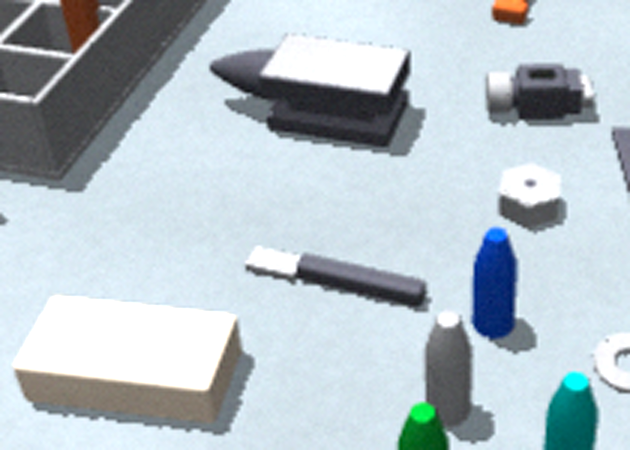

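View pics/s2.png

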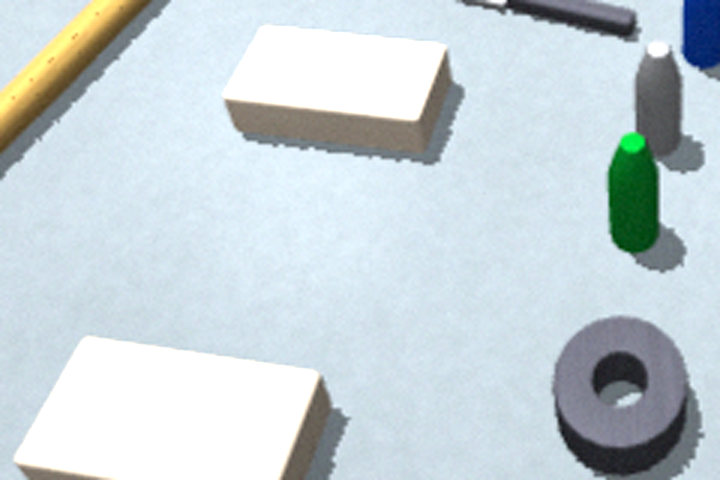

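```bash
cat > m2.py <<'E'
exec(open("m.py").read().split("for fk in")[0])
S=lambda l,x0,y0:np.array([((x+.5)/3-.5+x0,(y+.5)/3-.5+y0) for x,y in l])
sb=S([(16,461),(86,338),(322,371),(226,99),(262,27),(447,44),(418,121)],110,240)
sa=S([(262,75),(285,36),(409,50),(386,93)],180,150)
i=[0,1,2,4,5,6,7]; bm=np.array(bm)
for c,b,a,ii in (("side",sb,sa,i),("top",bp,ap,range(8))):
    ii=list(ii)
    for n,f,v0 in (("bricks",lambda v:(w2px(c,an(*v)(bm[ii]))-b).ravel(),[.6,.2,.1]),("anvil",lambda v:(w2px(c,an(*v)(am))-a).ravel(),[.6,-.17,0])):
        r=least_squares(f,v0); print(c,n,np.round(r.x,4),np.round(r.fun,1))
for n,l,z,x0,y0 in [("hammer",[(543,72)],.032,180,150),("blank",[(530,183)],.02,180,150),("bolster",[(621,382)],.028,110,240),("drift",[(448,320)],.075,180,150),("blue",[(496,235)],.075,180,150)]:
    print(n,np.round(px2w("side",S(l,x0,y0),z)[:,:2],4).tolist())
E
python3 m2.py
```

```text
side bricks [0.6106 0.1972 0.1115] [-1.4  1.3 -0.1 -0.9  1.3 -0.1 -1.6 -0.4  0.4 -1.   0.8 -0.2  0.8 -0.2]
side anvil [ 0.5868 -0.1725  0.009 ] [-1.6  0.4  0.1 -1.   0.5 -0.3  1.   0.5]
top bricks [0.6138 0.1962 0.1079] [-0.3 -0.6  0.7 -0.8  0.2  1.2 -0.6  0.6 -0.6 -0.4  0.8 -0.6  0.3  0.3
 -0.4  0.1]
top anvil [ 0.5889 -0.1709 -0.0007] [-0.  -0.8  0.2 -0.2  0.4  0.  -0.5  1. ]
hammer [[0.4386, -0.2228]]
blank [[0.4267, -0.1062]]
bolster [[0.4186, 0.2304]]
drift [[0.4391, 0.0782]]
blue [[0.4281, 0.0083]]
```

The two cameras agree to about 2 mm, so I'm using the averages: bolster (.420,.229), blank (.428,-.105), hammer (.439,-.220), drift (.440,.078), anvil (.588,-.1715), bricks (.612,.197, yaw .109).

```bash
cat > go.py <<'E'
import sys, numpy as np
from cell import ctrl
from scipy.spatial.transform import Rotation as R
# x y zgrasp phi : prints the turn and then the shift (tool axes after the turn, mm)
x,y,z,ph=map(float,sys.argv[1:5]); o=ctrl.get_obs()
r=R.from_quat(o["tool_rot"]); T=np.array([[-np.sin(ph),np.cos(ph),0],[np.cos(ph),np.sin(ph),0],[0,0,-1]]).T
print("t",round(o["t"],2),"grasp",np.round(o["position"]+r.as_matrix()@[0,0,.171],4),"q1,q7",np.round(o["q"][[0,6]],2),"w",round(o["gripper_width"],3),"F",np.round(o["ft_force"],1),o["gripper_force"])
print("turn",np.round((r.inv()*R.from_matrix(T)).as_rotvec(),3),"shift mm",np.round(T.T@(np.array([x,y,z+.171])-o["position"])*1e3,1))
E
python3 go.py .4202 .2293 .12 0
```

```text
t 0.9 grasp [0.2738 0.5895 0.2337] q1,q7 [-1.18 -0.06] w 1.0 F [-0.6  0.8  0.3] 0.0
turn [ 0.    -0.     1.136] shift mm [-360.2  146.4  113.7]
```

```bash
python3 -m jog '[[0,0,0,0,0,0.142,91],[0,0,0,0,0,0.142,91],[0,0,0,0,0,0.142,91],[0,0,0,0,0,0.142,91],[0,0,0,0,0,0.142,91],[0,0,0,0,0,0.142,91],[0,0,0,0,0,0.142,91],[0,0,0,0,0,0.142,91]]' 40 && python3 -m jog '[[-36,14.6,0,0,0,0,91],[-36,14.6,0,0,0,0,91],[-36,14.6,0,0,0,0,91],[-36,14.6,0,0,0,0,91],[-36,14.6,0,0,0,0,91],[-36,14.6,0,0,0,0,91],[-36,14.6,0,0,0,0,91],[-36,14.6,0,0,0,0,91],[-36,14.6,20,0,0,0,91],[-36,14.6,30,0,0,0,91],[0,0,30,0,0,0,91],[0,0,0,0,0,0,91]]'; python3 go.py .4202 .2293 .022 0
```

```text
t: 1.7
position: [0.2738, 0.5895, 0.4047]
tool_rot: [0.709, 0.705, 0.0, -0.0]
ft_force: [-0.3, 0.6, -0.2]
gripper_width: 0.99
gripper_force: 0.0
t: 2.9
position: [0.419, 0.2279, 0.3221]
tool_rot: [0.708, 0.706, -0.003, -0.0]
ft_force: [-0.5, 0.8, -0.9]
gripper_width: 0.997
gripper_force: 0.0
t 2.9 grasp [0.4181 0.2273 0.1511] q1,q7 [-0.89 -0.42] w 0.997 F [-0.5  0.8 -0.9] 0.0
turn [-0.005  0.004 -0.002] shift mm [  1.4   1.2 129.1]
```

```bash
python3 -m jog '[[0,0,40,0,0,0,91],[0,0,30,0,0,0,91],[0,0,0,0,0,0,91],[0,0,0,0,0,0,91]]'; python3 go.py .4202 .2293 .022 0
python3 - <<'E'
from cell import optics
import cv2
s=optics.get_image("side");t=optics.get_image("top")
a=cv2.resize(s[250:400,180:440],None,fx=3,fy=3,interpolation=2);cv2.imwrite("pics/b1.png",a)
E
```

```text
t: 3.3
position: [0.4201, 0.2304, 0.2558]
tool_rot: [0.707, 0.707, 0.0, -0.0]
ft_force: [1.0, 0.7, 0.1]
gripper_width: 0.99
gripper_force: 0.0
t 3.3 grasp [0.4202 0.2305 0.0848] q1,q7 [-0.85 -0.35] w 0.99 F [1.  0.7 0.1] 0.0
turn [ 0.    -0.001  0.001] shift mm [-1.1  0.1 62.8]
```

View pics/b1.png

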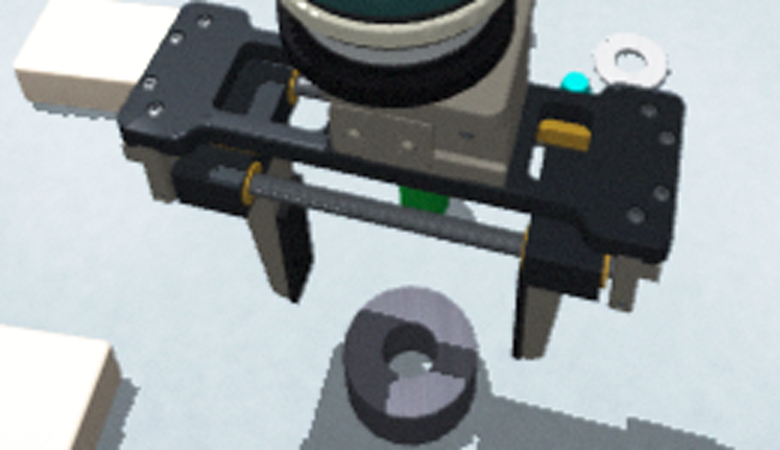

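The fingers straddle the ring at crop (410,365). Descending and gripping.

```bash
python3 -m jog '[[-1,0,25,0,0,0,91],[0,0,25,0,0,0,91],[0,0,12.5,0,0,0,91],[0,0,0,0,0,0,50],[0,0,0,0,0,0,50],[0,0,0,0,0,0,50],[0,0,0,0,0,0,50],[0,0,0,0,0,0,50],[0,0,0,0,0,0,50],[0,0,0,0,0,0,50]]' 40; python3 go.py .588 -.1715 .15 0
```

```text
t: 4.4
position: [0.4205, 0.2288, 0.1932]
tool_rot: [0.707, 0.707, 0.001, 0.0]
ft_force: [-0.9, -0.3, 7.4]
gripper_width: 0.653
gripper_force: 40.0
t 4.4 grasp [0.4208 0.229  0.0222] q1,q7 [-0.79 -0.29] w 0.653 F [-0.9 -0.3  7.4] 40.00372499227524
turn [ 0.002 -0.001 -0.   ] shift mm [-400.3  167.5 -127.8]
```

```bash
python3 -m jog '[[0,0,-15,0,0,0,50],[0,0,-35,0,0,0,50],[0,0,-40,0,0,0,50],[-20,8,-38,0,0,0,50],[-38,16,0,0,0,0,50],[-38,16,0,0,0,0,50],[-38,16,0,0,0,0,50],[-38,16,0,0,0,0,50],[-38,16,0,0,0,0,50],[-38,16,0,0,0,0,50],[-38,16,0,0,0,0,50],[-38,16,0,0,0,0,50]]' && python3 -m jog '[[-38,16,0,0,0,0,50],[-28,12,0,0,0,0,50],[-10,4,0,0,0,0,50],[0,0,0,0,0,0,50],[0,0,0,0,0,0,50]]'; python3 go.py .588 -.1715 .0725 0.002
```

```text
t: 5.6
position: [0.5554, -0.0968, 0.3192]
tool_rot: [0.707, 0.707, -0.001, -0.001]
ft_force: [1.4, 1.1, -5.8]
gripper_width: 0.652
gripper_force: 40.0
t: 6.1
position: [0.5872, -0.17, 0.3192]
tool_rot: [0.707, 0.707, -0.0, -0.002]
ft_force: [0.6, 0.6, -5.7]
gripper_width: 0.651
gripper_force: 40.0
t 6.1 grasp [ 0.5867 -0.1697  0.1482] q1,q7 [-0.13  0.48] w 0.651 F [ 0.6  0.6 -5.7] 39.99639630317688
turn [-0.003 -0.002 -0.001] shift mm [-1.5  0.8 75.7]
```

```bash
python3 -m jog '[[-1.5,1,30,0,0,0,50],[0,0,30,0,0,0,50],[0,0,8,0,0,0,50],[0,0,0,0,0,0,50],[0,0,0,0,0,0,50]]'; python3 go.py .588 -.1715 .0725 0.002
python3 - <<'E'
from cell import optics
import cv2,numpy as np
s=optics.get_image("side")[130:230,220:380];t=optics.get_image("top")[90:190,290:450]
f=lambda a:cv2.convertScaleAbs(cv2.resize(a,None,fx=3.7,fy=3.0 if 0 else 3.7,interpolation=2),alpha=1.4,beta=15)
s=cv2.resize(s,None,fx=3,fy=3,interpolation=2);t=cv2.convertScaleAbs(cv2.resize(t,None,fx=3,fy=3,interpolation=2),alpha=1.5)
cv2.imwrite("pics/b2.png",np.vstack([s,t])[:600])
E
```

```text
t: 6.6
position: [0.5893, -0.1724, 0.2533]
tool_rot: [0.707, 0.707, 0.001, 0.001]
ft_force: [0.8, 0.5, -6.8]
gripper_width: 0.652
gripper_force: 40.0
t 6.6 grasp [ 0.5896 -0.1724  0.0823] q1,q7 [-0.09  0.53] w 0.652 F [ 0.8  0.5 -6.8] 39.99637305736542
turn [ 0.002  0.    -0.001] shift mm [ 0.9 -1.3  9.8]
```

View pics/b2.png

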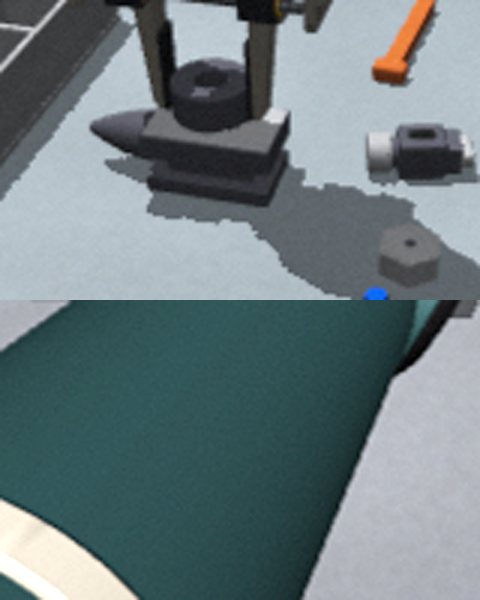

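The ring hovers about 10 mm over the face and looks centred; the wrist blocks the top view. Lowering.

```bash
python3 -m jog '[[0.9,-1.3,5,0,0,0,50],[0,0,3,0,0,0,50],[0,0,1.3,0,0,0,50],[0,0,0,0,0,0,50],[0,0,0,0,0,0,50]]'; python3 go.py .588 -.1715 .0722 0.002
```

```text
t: 7.2
position: [0.5874, -0.1721, 0.2433]
tool_rot: [0.707, 0.707, 0.0, -0.0]
ft_force: [-3.3, 2.7, 1.5]
gripper_width: 0.654
gripper_force: 40.0
t 7.2 grasp [ 0.5873 -0.1719  0.0723] q1,q7 [-0.09  0.54] w 0.654 F [-3.3  2.7  1.5] 40.000188052654266
turn [-0.    -0.001 -0.002] shift mm [0.6 0.6 0.1]
```

Contact: the force went from -6.8 to +1.5. Releasing, then raising and moving toward the blank.

```bash
python3 -m jog '[[0,0,0,0,0,0,91],[0,0,0,0,0,0,91],[0,0,0,0,0,0,91],[0,0,0,0,0,0,91],[0,0,0,0,0,0,91],[0,0,-15,0,0,0,91],[0,0,-35,0,0,0,91],[0,0,-40,0,0,0,91],[0,-30,0,0,0,0,91],[8,-40,0,0,0,0,70],[20,-40,0,0,0,0,70],[20,-40,0,0,0,0,70]]' && python3 -m jog '[[10,-10,0,0,0,0,70],[0,0,0,0,0,0,70],[0,0,0,0,0,0,70]]'; python3 go.py .4277 -.105 .022 0.05
python3 - <<'E'
from cell import optics
import cv2,numpy as np
s=optics.get_image("side")[130:230,220:380];t=optics.get_image("top")[90:190,290:450]
s=cv2.resize(s,None,fx=3,fy=3,interpolation=2);t=cv2.convertScaleAbs(cv2.resize(t,None,fx=3,fy=3,interpolation=2),alpha=1.5)
cv2.imwrite("pics/b3.png",np.vstack([s,t])[:600])
E
```

```text
t: 8.4
position: [0.4359, -0.1241, 0.3337]
tool_rot: [0.708, 0.707, 0.001, 0.0]
ft_force: [0.6, 0.6, 0.6]
gripper_width: 0.773
gripper_force: 0.0
t: 8.7
position: [0.4289, -0.1144, 0.334]
tool_rot: [0.707, 0.707, 0.001, 0.001]
ft_force: [0.4, -1.1, -0.1]
gripper_width: 0.755
gripper_force: 0.0
t 8.7 grasp [ 0.4294 -0.1145  0.163 ] q1,q7 [-0.28  0.36] w 0.755 F [ 0.4 -1.1 -0.1] 0.0
turn [ 0.003  0.001 -0.05 ] shift mm [  9.5  -0.7 141. ]
```

View pics/b3.png

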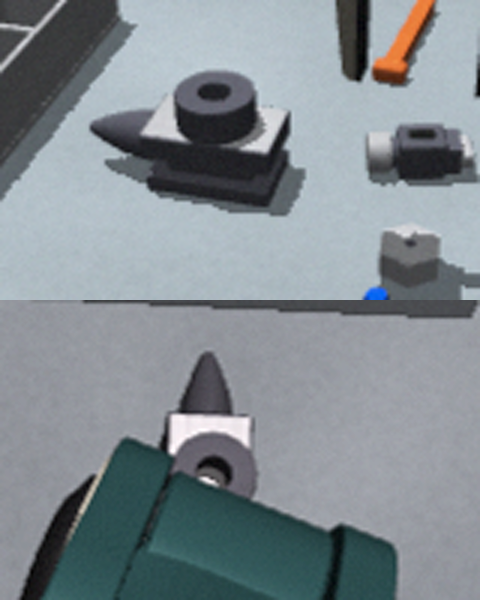

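```bash
python3 - <<'E'
from h import *
print(px2w("side",[(291.5,160.4)],.078),px2w("top",[(360.9,148.4)],.078))
print(w2px("side",[[.5875,-.172,.078]]),w2px("top",[[.5885,-.172,.078]]))
E
python3 -m jog '[[0,0,0,0,0,-0.05,70],[9,-0.7,40,0,0,0,70],[0,0,45,0,0,0,70],[0,0,40,0,0,0,70],[0,0,0,0,0,0,70],[0,0,0,0,0,0,70]]'; python3 go.py .4277 -.105 .022 0.05
```

```text
[[ 0.58401905 -0.17069209  0.078     ]] [[ 0.58530713 -0.17082962  0.078     ]]
[[290.17394387 159.88503533]] [[361.49925259 146.88863443]]
t: 9.4
position: [0.4269, -0.1061, 0.2077]
tool_rot: [0.69, 0.724, -0.001, -0.0]
ft_force: [0.6, -0.3, 0.3]
gripper_width: 0.759
gripper_force: 0.0
t 9.4 grasp [ 0.4266 -0.1062  0.0367] q1,q7 [-0.15  0.58] w 0.759 F [ 0.6 -0.3  0.3] 0.0
turn [-0.002  0.001 -0.001] shift mm [ 1.   0.8 14.7]
```

```bash
cat > ring.py <<'E'
from h import *
from scipy.optimize import minimize
def fit(c,win,img,thr=None,z1=.078):
    x0,y0,x1,y1=win; k=8
    g=cv2.cvtColor(img,cv2.COLOR_BGR2GRAY)[y0:y1,x0:x1].astype(float)
    th=np.linspace(0,2*np.pi,60)
    def poly(p): return np.round(((w2px(c,p)-[x0-.5,y0-.5])*k)*16).astype(np.int32)
    def ren(v):
        ax,ay,aw,rx,ry=v; cs,sn=np.cos(aw),np.sin(aw); m=np.zeros(((y1-y0)*k,(x1-x0)*k),np.uint8)
        F=[[ax+cs*p-sn*q,ay+sn*p+cs*q,.05] for p,q in((.05,.03),(.05,-.03),(-.05,-.03),(-.05,.03))]
        cv2.fillPoly(m,[poly(F)],255,shift=4)
        r=np.vstack([np.c_[rx+.03*np.cos(th),ry+.03*np.sin(th),th*0+z] for z in(.05,.078)])
        cv2.fillPoly(m,[cv2.convexHull(poly(r))],0,shift=4)
        return cv2.resize(m,(x1-x0,y1-y0),interpolation=cv2.INTER_AREA)/255.
    d=ren([.588,-.1715,0,.588,-.1715]); hi=np.percentile(g[d>.9],60); w=cv2.dilate((ren([.588,-.1715,0,0,0])>0).astype(np.uint8),np.ones((5,5)))>0
    if c=="side": b=np.clip(g/hi,0,1); lo=.75
    else: b=np.clip(g/hi,0,1); lo=.6
    b=(b-lo)/(1-lo); b=np.clip(b,0,1)
    # only within dilated face, weight off background of table by limiting to face interior
    wi=cv2.erode((ren([.588,-.1715,0,0,0])>.5).astype(np.uint8),np.ones((3,3)))>0
    best=min((minimize(lambda v:np.abs(ren([.588+o[0],-.1715+o[1],.002,v[0],v[1]])-b)[wi].sum(),[s,-.1715],method="Nelder-Mead",options=dict(initial_simplex=[[s,-.1715],[s+.004,-.1715],[s,-.1675]])) for s in(.583,.588,.593) for o in [OFF[c]]),key=lambda r:r.fun)
    return best.x-np.array([.588,-.1715])-OFF[c],best.fun
OFF={"side":np.array([-.0012,-.001]),"top":np.array([.0009,.0006])}
if __name__=="__main__":
    s=optics.get_image("side");t=optics.get_image("top"); cv2.imwrite("pics/rs.png",s);cv2.imwrite("pics/rt.png",t)
    print("ring minus anvil (m)",fit("side",(240,140,340,210),s),fit("top",(330,110,390,190),t))
E
python3 ring.py
```

```text
ring minus anvil (m) (array([-0.00555 ,  0.010375]), np.float64(50.59291887371062)) (array([-0.00454999,  0.00172477]), np.float64(127.90573436921937))
```

```bash
python3 -c "
import cv2,numpy as np
s=cv2.imread('pics/rs.png')[140:220,240:390];t=cv2.imread('pics/rt.png')[95:195,310:430]
cv2.imwrite('pics/b4.png',np.vstack([cv2.resize(s,(600,320),interpolation=2),cv2.convertScaleAbs(cv2.resize(t,(600,500),interpolation=2),alpha=1.4)[:280]]))"
```

```text
(no output)
```

View pics/b4.png

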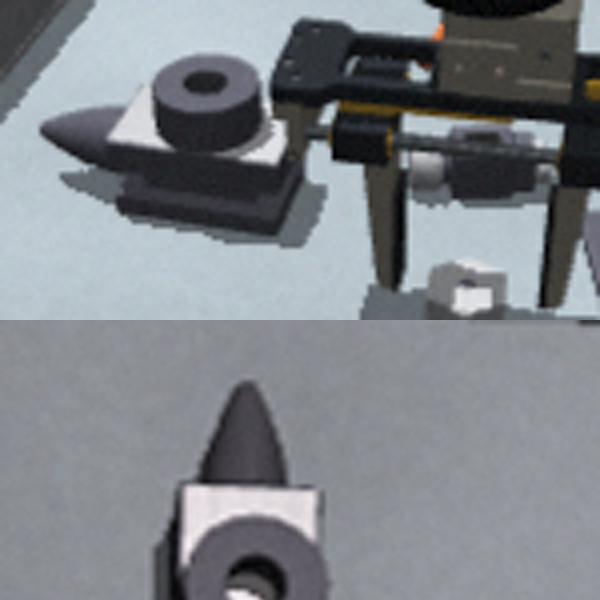

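Run:
```python
from h import *
w=lambda c,u,z:np.round(px2w(c,[u],z)[0,:2],4)
print("top back edge",w("top",(360,128.1),.05),"ring back",w("top",(361,134.1),.078),"ring L",w("top",(347.3,148),.078),"R",w("top",(375.5,148),.078),"face L",w("top",(345.8,135),.05),"R",w("top",(374.6,135),.05))
print("side ring c",w("side",(291.3,160.6),.078))
for d in (0,-.003,-.005):
  for c in("side","top"):
    th=np.linspace(0,6.28,200); p=w2px(c,np.c_[.588+d+.03*np.cos(th),-.1715+.03*np.sin(th),th*0+.078]); print(d,c,p.min(0).round(1),p.max(0).round(1))
```

```text
top back edge [ 0.6372 -0.1721] ring back [ 0.6152 -0.1706] ring L [ 0.5851 -0.1432] R [ 0.5873 -0.2005] face L [ 0.621  -0.1422] R [ 0.6234 -0.2033]
side ring c [ 0.5842 -0.1698]
0 side [276.1 152.8] [303.6 167.6]
0 top [346.5 132.8] [376.  161.6]
-0.003 side [277.4 153. ] [305.  167.8]
-0.003 top [346.4 134.2] [376.  163.1]
-0.005 side [278.2 153.1] [305.8 167.9]
-0.005 top [346.4 135.2] [376. 164.]
```

The ring sits within about 2 mm of the face centre, which is good enough. Gripping the blank.

```bash
python3 -m jog '[[1,0.8,14.5,0,0,0,70],[0,0,0,0,0,0,70],[0,0,0,0,0,0,30],[0,0,0,0,0,0,30],[0,0,0,0,0,0,30],[0,0,0,0,0,0,30],[0,0,0,0,0,0,30],[0,0,0,0,0,0,30]]' 30; python3 go.py .5868 -.1714 .16 0.05
```

```text
t: 10.3
position: [0.4274, -0.1042, 0.1939]
tool_rot: [0.689, 0.725, 0.0, 0.0]
ft_force: [-0.4, 0.2, 6.9]
gripper_width: 0.436
gripper_force: 29.8
t 10.3 grasp [ 0.4276 -0.1042  0.0229] q1,q7 [-0.13  0.6 ] w 0.436 F [-0.4  0.2  6.9] 29.762183222919703
turn [ 0.001 -0.    -0.   ] shift mm [ -75.1  155.8 -137.1]
```

```bash
python3 -m jog '[[0,0,-17,0,0,0,30],[0,0,-40,0,0,0,30],[0,0,-40,0,0,0,30],[0,0,-40,0,0,0,30],[-15,31,0,0,0,0,30],[-15,31,0,0,0,0,30],[-15,31,0,0,0,0,30],[-15,31,0,0,0,0,30],[-10,22,0,0,0,0,30],[-5,10,0,0,0,0,30],[0,0,0,0,0,0,30],[0,0,0,0,0,0,30]]'; python3 go.py .5868 -.1714 .103 0.05
```

```text
t: 11.5
position: [0.5855, -0.171, 0.3298]
tool_rot: [0.689, 0.724, -0.0, -0.001]
ft_force: [-0.0, -0.1, -1.9]
gripper_width: 0.436
gripper_force: 29.8
t 11.5 grasp [ 0.5851 -0.1708  0.1588] q1,q7 [-0.16  0.55] w 0.436 F [-0.  -0.1 -1.9] 29.750551907345653
turn [-0.002 -0.001 -0.   ] shift mm [-0.5  1.3 55.8]
```

```bash
python3 -m jog '[[0,0.7,25,0,0,0,30],[0,0,20,0,0,0,30],[0,0,8,0,0,0,30],[0,0,0,0,0,0,30],[0,0,0,0,0,0,30],[0,0,0,0,0,0,30]]'; python3 go.py .5868 -.1714 .101 0.05
```

```text
t: 12.1
position: [0.5876, -0.1713, 0.2786]
tool_rot: [0.689, 0.725, 0.001, 0.001]
ft_force: [-0.3, 0.2, -2.2]
gripper_width: 0.44
gripper_force: 29.8
t 12.1 grasp [ 0.5879 -0.1713  0.1076] q1,q7 [-0.13  0.58] w 0.44 F [-0.3  0.2 -2.2] 29.75047412328422
turn [ 0.002  0.    -0.   ] shift mm [-0.1 -0.8  6.6]
```

```bash
python3 -m jog '[[0,-0.8,3,0,0,0,30],[0,0,2,0,0,0,30],[0,0,1.2,0,0,0,30],[0,0,0,0,0,0,30],[0,0,0,0,0,0,30]]'; python3 go.py .5868 -.1714 .101 0.05
```

```text
t: 12.6
position: [0.5865, -0.1713, 0.272]
tool_rot: [0.689, 0.725, 0.0, -0.0]
ft_force: [-3.4, 1.1, 4.9]
gripper_width: 0.436
gripper_force: 29.8
t 12.6 grasp [ 0.5866 -0.1712  0.101 ] q1,q7 [-0.12  0.59] w 0.436 F [-3.4  1.1  4.9] 29.770388463512063
turn [ 0.    -0.001 -0.   ] shift mm [-0.1  0.3  0. ]
```

```bash
python3 -m jog '[[0,0,0,0,0,0,70],[0,0,0,0,0,0,70],[0,0,0,0,0,0,70],[0,0,0,0,0,0,70],[0,0,-15,0,0,0,70],[0,0,-30,0,0,0,70],[0,0,-20,0,0,0,70],[0,-40,0,0,0,0,70],[0,-40,0,0,0,0,70],[0,-40,0,0,0,0,70],[0,0,0,0,0,0.14,70],[0,0,0,0,0,0.14,70]]' && python3 -m jog '[[0,0,0,0,0,0.14,70],[0,0,0,0,0,0.14,70],[0,0,0,0,0,0.14,70],[0,0,0,0,0,0.14,70],[0,0,0,0,0,0.14,70],[0,0,0,0,0,0.14,70],[0,0,0,0,0,0.14,70],[0,0,0,0,0,0.12,70],[0,0,0,0,0,0,70]]'; python3 go.py .4392 -.2195 .06 -1.337
```

```text
t: 13.8
position: [0.4657, -0.1777, 0.3376]
tool_rot: [0.786, 0.618, 0.001, 0.0]
ft_force: [0.8, 0.1, -1.0]
gripper_width: 0.762
gripper_force: 0.0
t: 14.7
position: [0.4669, -0.1772, 0.3369]
tool_rot: [0.993, 0.12, 0.0, 0.0]
ft_force: [0.5, -0.6, 0.0]
gripper_width: 0.761
gripper_force: 0.0
t 14.7 grasp [ 0.467  -0.1772  0.1659] q1,q7 [-0.43 -0.63] w 0.761 F [ 0.5 -0.6  0. ] 0.0
turn [ 0.    -0.001  0.007] shift mm [-36.7  34.7 105.9]
```

```bash
python3 -m jog '[[-18,17,20,0,0,0,70],[-18,17,40,0,0,0.007,70],[0,0,40,0,0,0,70],[0,0,5,0,0,0,70],[0,0,0,0,0,0,70],[0,0,0,0,0,0,70]]'; python3 go.py .4392 -.2195 .022 -1.337
python3 - <<'E'
from cell import optics
import cv2,numpy as np
s=optics.get_image("side");t=optics.get_image("top")
cv2.imwrite('pics/c1.png',np.vstack([cv2.resize(s[140:220,240:390],(600,320),interpolation=2),cv2.convertScaleAbs(cv2.resize(t[110:166,320:440],(600,280),interpolation=2),alpha=1.4)]))
E
```

```text
t: 15.3
position: [0.4408, -0.2191, 0.2328]
tool_rot: [0.993, 0.117, 0.001, 0.0]
ft_force: [0.5, -0.8, -0.5]
gripper_width: 0.761
gripper_force: 0.0
t 15.3 grasp [ 0.4412 -0.2192  0.0618] q1,q7 [-0.18 -0.36] w 0.761 F [ 0.5 -0.8 -0.5] 0.0
turn [ 0.001 -0.002  0.001] shift mm [-1.6  0.1 39.8]
```

View pics/c1.png

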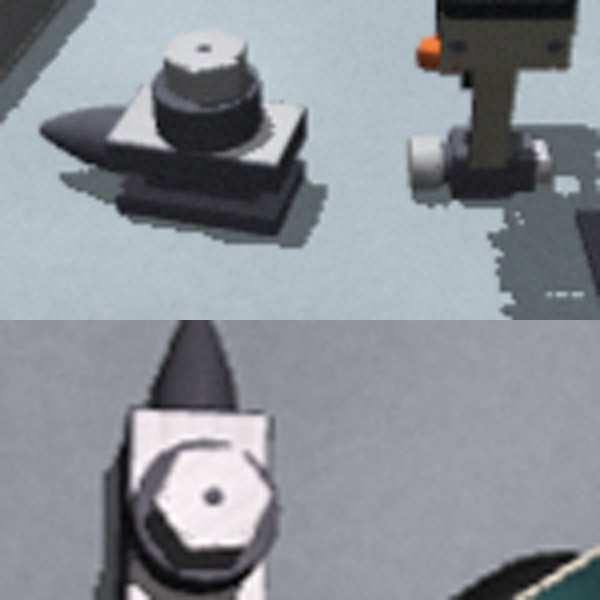

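The blank lies on the bolster on the anvil, with its mark at side px (291,152) and top px (362.5,144.9). The fingers straddle the hammer. Checking the stack numerically while gripping the hammer.

```bash
python3 - <<'E'
from h import *
w=lambda c,u,z:np.round(px2w(c,[u],z)[0,:2],4)
print("blank",w("top",(362.2,144.6),.098),w("side",(290.6,151.6),.098),"ring",w("top",(360.8,148.3),.078),w("side",(291.2,160.5),.078))
E
python3 -m jog '[[-1.6,0,20,0,0,0,70],[0,0,19.5,0,0,0,70],[0,0,0,0,0,0,70],[0,0,0,0,0,0,20],[0,0,0,0,0,0,20],[0,0,0,0,0,0,20],[0,0,0,0,0,0,20],[0,0,0,0,0,0,20],[0,0,0,0,0,0,20]]' 45; python3 go.py .6122 .1967 .15 -1.4618
```

```text
blank [ 0.5875 -0.1705] [ 0.5858 -0.1739] ring [ 0.5855 -0.1706] [ 0.5845 -0.1702]
t: 16.3
position: [0.4384, -0.2192, 0.192]
tool_rot: [0.993, 0.117, 0.0, -0.0]
ft_force: [-1.5, 0.4, 4.5]
gripper_width: 0.343
gripper_force: 44.7
t 16.3 grasp [ 0.4385 -0.2192  0.021 ] q1,q7 [-0.12 -0.3 ] w 0.343 F [-1.5  0.4  4.5] 44.681875705718994
turn [-0.    -0.001  0.125] shift mm [ 218.  -394.5 -129. ]
```

```bash
python3 -m jog '[[0,0,-20,0,0,0,20],[0,0,-40,0,0,0,20],[0,0,-40,0,0,0,20],[0,0,-29,0,0,0,20],[0,0,0,0,0,0.125,20],[20,-36,0,0,0,0,20],[20,-36,0,0,0,0,20],[20,-36,0,0,0,0,20],[20,-36,0,0,0,0,20],[20,-36,0,0,0,0,20],[20,-36,0,0,0,0,20],[20,-36,0,0,0,0,20]]' && python3 -m jog '[[20,-36,0,0,0,0,20],[20,-36,0,0,0,0,20],[20,-36,0,0,0,0,20],[12,-23,0,0,0,0,20],[6,-11,0,0,0,0,20],[0,0,0,0,0,0,20],[0,0,0,0,0,0,20]]'; python3 go.py .6122 .1967 .03 -1.4618
```

```text
t: 17.5
position: [0.5498, 0.0483, 0.3198]
tool_rot: [0.999, 0.054, -0.001, 0.0]
ft_force: [-0.2, -1.4, -4.6]
gripper_width: 0.346
gripper_force: 44.7
t: 18.2
position: [0.6117, 0.1942, 0.3202]
tool_rot: [0.999, 0.053, -0.001, 0.001]
ft_force: [-0.2, -0.2, -5.4]
gripper_width: 0.343
gripper_force: 44.7
t 18.2 grasp [0.6115 0.1938 0.1492] q1,q7 [-0.93 -1.36] w 0.343 F [-0.2 -0.2 -5.4] 44.680105447769165
turn [ 0.002  0.002 -0.002] shift mm [  0.8  -2.5 119.2]
```

```bash
python3 -m jog '[[0.8,-2,35,0,0,0,20],[0,0,40,0,0,0,20],[0,0,30,0,0,0,20],[0,0,13,0,0,0,20],[0,0,0,0,0,0,20],[0,0,0,0,0,0,20]]'; python3 go.py .6122 .1967 .0215 -1.4618
```

```text
t: 18.8
position: [0.6136, 0.1971, 0.2042]
tool_rot: [0.999, 0.054, 0.001, 0.0]
ft_force: [-0.3, 0.3, -4.5]
gripper_width: 0.347
gripper_force: 44.7
t 18.8 grasp [0.6139 0.1971 0.0332] q1,q7 [-0.85 -1.27] w 0.347 F [-0.3  0.3 -4.5] 44.68052566051483
turn [ 0.    -0.002 -0.002] shift mm [-1.4  0.2 11.7]
```

```bash
python3 -m jog '[[-1.4,0,7,0,0,0,20],[0,0,4,0,0,0,20],[0,0,1,0,0,0,20],[0,0,0,0,0,0,20],[0,0,0,0,0,0,20]]'; python3 go.py .6122 .1967 .0215 -1.4618
```

```text
t: 19.3
position: [0.6117, 0.1982, 0.192]
tool_rot: [0.999, 0.054, 0.0, -0.001]
ft_force: [-3.2, -0.3, 5.8]
gripper_width: 0.347
gripper_force: 44.7
t 19.3 grasp [0.6119 0.1984 0.021 ] q1,q7 [-0.85 -1.26] w 0.347 F [-3.2 -0.3  5.8] 44.6853107213974
turn [-0.001 -0.001  0.   ] shift mm [ 0.3  1.6 -0.5]
```

```bash
python3 -m jog '[[0,1.5,-0.6,0,0,0,20],[0,0,0,0,0,0,20],[0,0,0,0,0,0,55],[0,0,0,0,0,0,55],[0,0,0,0,0,0,55],[0,0,0,0,0,0,55],[0,0,-15,0,0,0,55],[0,0,-35,0,0,0,55],[0,0,-40,0,0,0,55],[0,0,-39,0,0,0,55]]'; python3 go.py .4403 .0778 .13 0
```

```text
t: 20.3
position: [0.6116, 0.1961, 0.3226]
tool_rot: [0.999, 0.054, 0.0, 0.0]
ft_force: [1.1, 0.9, -0.5]
gripper_width: 0.599
gripper_force: 0.0
t 20.3 grasp [0.6116 0.1961 0.1516] q1,q7 [-0.93 -1.36] w 0.599 F [ 1.1  0.9 -0.5] 0.0
turn [ 1.000e-03 -0.000e+00 -1.463e+00] shift mm [-118.3 -171.3   21.6]
```

```bash
python3 -m jog '[[0,0,0,0,0,-0.1463,50],[0,0,0,0,0,-0.1463,50],[0,0,0,0,0,-0.1463,50],[0,0,0,0,0,-0.1463,50],[0,0,0,0,0,-0.1463,50],[0,0,0,0,0,-0.1463,50],[0,0,0,0,0,-0.1463,50],[0,0,0,0,0,-0.1463,50],[0,0,0,0,0,-0.1463,50],[0,0,0,0,0,-0.1463,50]]' && python3 -m jog '[[-24,-34,0,0,0,0,50],[-24,-34,0,0,0,0,50],[-24,-34,0,0,0,0,50],[-24,-34,0,0,0,0,50],[-15,-24,10,0,0,0,50],[-7,-11,10,0,0,0,50],[0,0,0,0,0,0,50],[0,0,0,0,0,0,50]]'; python3 go.py .4403 .0778 .035 0
python3 - <<'E'
from cell import optics
import cv2,numpy as np
s=optics.get_image("side");t=optics.get_image("top")
cv2.imwrite('pics/d1.png',np.vstack([cv2.resize(s[230:330,290:410],(480,400),interpolation=2)[:400],cv2.resize(s[240:400,110:350],(480,200*0+320),interpolation=2)[:200]]))
cv2.imwrite('pics/dt.png',t);cv2.imwrite('pics/ds.png',s)
E
```

```text
t: 21.3
position: [0.6117, 0.1961, 0.3215]
tool_rot: [0.705, 0.709, 0.0, 0.001]
ft_force: [-0.2, -0.1, 0.3]
gripper_width: 0.547
gripper_force: 0.0
t: 22.1
position: [0.4415, 0.0785, 0.3012]
tool_rot: [0.707, 0.707, 0.001, 0.0]
ft_force: [0.7, -0.3, 0.2]
gripper_width: 0.545
gripper_force: 0.0
t 22.1 grasp [0.4418 0.0786 0.1302] q1,q7 [-0.69 -0.02] w 0.545 F [ 0.7 -0.3  0.2] 0.0
turn [ 0.002 -0.001  0.001] shift mm [-0.7 -1.2 95.2]
```

View pics/d1.png

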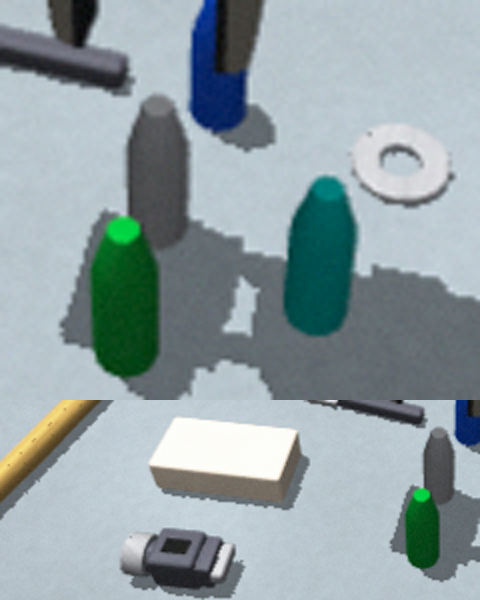

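```bash
python3 -m jog '[[-0.7,-1,30,0,0,0,50],[0,0,40,0,0,0,50],[0,0,24,0,0,0,50],[0,0,0,0,0,0,50],[0,0,0,0,0,0,10],[0,0,0,0,0,0,10],[0,0,0,0,0,0,10],[0,0,0,0,0,0,10],[0,0,0,0,0,0,10]]' 30; python3 go.py .588 -.0785 .16 0
```

```text
t: 23.1
position: [0.4404, 0.0779, 0.2075]
tool_rot: [0.707, 0.708, 0.001, 0.0]
ft_force: [-1.0, 0.1, 7.9]
gripper_width: 0.275
gripper_force: 30.0
t 23.1 grasp [0.4408 0.0781 0.0365] q1,q7 [-0.58  0.13] w 0.275 F [-1.   0.1  7.9] 30.001585478894413
turn [ 0.003 -0.001  0.001] shift mm [-156.4  147.6 -123.5]
```

```bash
python3 -m jog '[[0,0,-17,0,0,0,10],[0,0,-40,0,0,0,10],[0,0,-40,0,0,0,10],[0,0,-27,0,0,0,10],[-26,25,0,0,0,0,10],[-33,31,0,0,0,0,10],[-33,31,0,0,0,0,10],[-33,31,0,0,0,0,10],[-21,20,0,0,0,0,10],[-10,9.5,0,0,0,0,10],[0,0,0,0,0,0,10],[0,0,0,0,0,0,10]]'; python3 go.py .588 -.0785 .0367 0
```

```text
t: 24.3
position: [0.5865, -0.077, 0.3298]
tool_rot: [0.706, 0.708, -0.0, -0.001]
ft_force: [-0.3, -1.2, -2.0]
gripper_width: 0.276
gripper_force: 30.0
t 24.3 grasp [ 0.5861 -0.0768  0.1588] q1,q7 [-0.36  0.37] w 0.276 F [-0.3 -1.2 -2. ] 29.998819122556597
turn [-0.002 -0.001  0.002] shift mm [ -1.5   1.5 122.1]
```

```bash
python3 -m jog '[[-1.5,1,35,0,0,0,10],[0,0,40,0,0,0,10],[0,0,30,0,0,0,10],[0,0,10,0,0,0,10],[0,0,0,0,0,0,10],[0,0,0,0,0,0,10],[0,0,0,0,0,0,10]]'; python3 go.py .588 -.0785 .0367 0
```

```text
t: 25.0
position: [0.589, -0.0795, 0.2172]
tool_rot: [0.707, 0.708, 0.001, 0.001]
ft_force: [0.3, -0.1, -2.6]
gripper_width: 0.281
gripper_force: 30.0
t 25.0 grasp [ 0.5896 -0.0795  0.0462] q1,q7 [-0.28  0.46] w 0.281 F [ 0.3 -0.1 -2.6] 29.99874514527619
turn [ 0.003 -0.     0.001] shift mm [ 1.  -1.   9.5]
```

```bash
python3 -m jog '[[1,-1,6,0,0,0,10],[0,0,2,0,0,0,10],[0,0,0,0,0,0,10],[0,0,1,0,0,0,10],[0,0,0.5,0,0,0,10],[0,0,0,0,0,0,10],[0,0,0,0,0,0,10]]'; python3 go.py .588 -.0785 .0367 0
```

```text
t: 25.7
position: [0.5875, -0.0787, 0.2075]
tool_rot: [0.707, 0.707, 0.001, -0.0]
ft_force: [-4.8, 2.5, 13.9]
gripper_width: 0.275
gripper_force: 30.0
t 25.7 grasp [ 0.5875 -0.0784  0.0365] q1,q7 [-0.27  0.47] w 0.275 F [-4.8  2.5 13.9] 30.00411629676819
turn [ 0.    -0.002  0.001] shift mm [ 0.2  0.5 -0.2]
```

Seated (14 N). Relaxing slightly, then releasing and backing straight up until the fingers clear the tip.

```bash
python3 -m jog '[[0,0,-0.6,0,0,0,10],[0,0,0,0,0,0,10],[0,0,0,0,0,0,60],[0,0,0,0,0,0,60],[0,0,0,0,0,0,60],[0,0,0,0,0,0,60],[0,0,-20,0,0,0,60],[0,0,-40,0,0,0,60],[0,0,-40,0,0,0,60],[0,0,-40,0,0,0,60],[0,0,-40,0,0,0,60],[40,0,0,0,0,0,60]]' && python3 -m jog '[[40,0,0,0,0,0,60],[40,-20,0,0,0,0,60],[40,-20,0,0,0,0,60],[40,-20,0,0,0,0,60],[40,0,0,0,0,0,60],[40,0,0,0,0,0,60],[40,0,0,0,0,0,60],[40,0,0,0,0,0,60],[0,0,0,0,0,0,60]]'
python3 - <<'E'
from cell import optics
import cv2,numpy as np
s=optics.get_image("side");t=optics.get_image("top")
cv2.imwrite('pics/fs.png',s);cv2.imwrite('pics/ft.png',t)
cv2.imwrite('pics/f.png',np.vstack([cv2.resize(s[140:260,160:400],(600,300),interpolation=2),cv2.convertScaleAbs(cv2.resize(t[100:220,120:400],(700,300),interpolation=2),alpha=1.4)[:,100:700]]))
E
```

```text
t: 26.9
position: [0.5884, -0.0448, 0.3926]
tool_rot: [0.71, 0.704, 0.003, 0.005]
ft_force: [0.9, -0.0, 0.2]
gripper_width: 0.65
gripper_force: 0.0
t: 27.8
position: [0.5254, 0.2879, 0.3857]
tool_rot: [0.704, 0.711, 0.001, -0.001]
ft_force: [-0.2, -0.1, -0.4]
gripper_width: 0.654
gripper_force: 0.0
```

View pics/f.png

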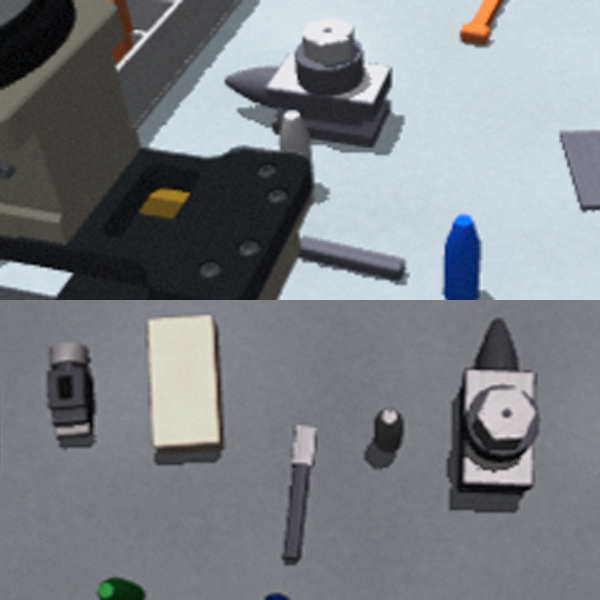

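Run:
```python
from h import *
w=lambda c,u,z:np.round(px2w(c,[u],z)[0,:2],4)
print("hammer eye",w("top",(186,134.8),.032),"drift",w("top",(316,145.2),.075),w("side",(276.4,186),.075),"blank",w("top",(322.6,145)if 0 else(322.6+40,145.2),.098))
```

```text
hammer eye [0.6136 0.1979] drift [ 0.5893 -0.0798] [ 0.5849 -0.078 ] blank [ 0.5864 -0.1714]
```

```bash
python3 -c "
from cell import order
print(order.close_job())"
```

```text
the job is handed in; nothing more can be done
None
```

I handed in the finished job at about 28 s of the 102 s allowed: bolster, blank, hammer head and drift were placed in that order, each within about 3 mm of its target by camera, and I left the chisel and spike alone.

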